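# Clip the stained-glass panel into its bracket

### The arm

A 6-joint arm with a two-finger parallel gripper is mounted at the origin on the work surface. World frame = base frame: x ahead of the robot, y to its left, z up, the work surface at z = 0. Lengths are in mm, angles in rad, forces in N, time in s.
With the tool pointing down it reaches from about 325 to 1000 mm from the base axis. Payload 5.1 kg.
Tool frame: the origin (TCP) lies on the centre line of the jaws, within the pads' length; the fingertips stand 11 mm ahead of it and the grasp point (between the pads) lies 8 mm behind it; z points along the fingers, y is the line along which they close (so a half turn about z gives the same grasp; the last joint's range is limited). The gripper opens to 85 mm and grips with 20 to 120 N. Pads are 22 mm wide; open, the fingers measure 114 mm over their backs; the gripper's body (76 mm by 85 mm) begins 54 mm behind the grasp point. The pads swing forward as they close: fully open they stand 13 mm farther back than shut.
Start: joints at [1.129, 0.124, 1.65, -0, 1.367, -0.083], TCP at [228.268, 608.587, 242.322] pointing down, gripper open.
Joint ranges: [-2.61, 2.61], [-1.02, 2.33], [0.03, 2.71], [-1.35, 4.49], [0.32, 2.68], [-2.91, 2.91]. Speed limits (rad/s): [2.57, 2.57, 3.14, 3.14, 3.14, 3.14].

### API

Orientations are given as a 3x3 rotation matrix whose columns are the frame's x, y, z axes.
In Python, from cell import read_state, grab_frame, calibration, job gives the robot as it stands.
- The arm moves only by the shell command python3 -m handwheel 'ROWS' [OPENING] [FORCE]. ROWS is JSON, a list of rows, each a list of 6 numbers: the shift along the tool's x, y, z normalised to -1 to 1, where 1 is 0.5 m, then the turn, a rotation vector about the tool's x, y, z normalised to -1 to 1, where 1 is 180 degrees. A call has 1 to 20 rows; each row is the pose to reach, as a shift and turn from the pose commanded when the call began, along the tool's axes at that moment, turning the shorter way round; what a row does not reach only later rows make up. A row lasts 1/12 s, in which the tool goes at most 41.7 mm and 7.16 degrees, less where a joint would pass 70% of its speed; a pose out of reach is approached as far as the arm can. A call with a number of a shift or a turn outside -1 to 1 is refused whole. A call with a gripper value outside its range is refused whole. OPENING is the opening, from 0 (shut) to 1 (fully open), set as the call begins (- or left out, the last holds). The fingers move at their own pace and stop on an object; FORCE is the grip in N (left out, the last holds). Time passes only in rows, so rows that repeat a pose let the fingers close. It gives the time, the measured TCP pose, the force, the opening and the grip force at its end, in the units of the state.
- read_state(): the state, without advancing time (a new reading comes with each control period).
- grab_frame(name): name is "scene" or "top"; returns the picture (384x512x3 uint8, red, green, blue); there is no depth.
- calibration(name): a dict with "vertical_fov" (degrees; the focal length in pixels is half the picture's height over the tangent of half this angle, whatever the lens; pixels are square), "cx", "cy" (the principal point, pixels), "rvec" (rotation vector, rad) and "tvec" (3), from world to camera coordinates, as OpenCV has them. Camera axes: x right, y down, z forward; pixel columns grow to the right and rows downward; lengths in mm; the calibration is good to about 2 mm. A picture is of the moment at which its call begins. calibration takes no time and is no camera call.
- job.job_done(): hands the job in; it is judged then, once.
The state is a dict: "clock": time; "joints": joint angles; "qvel": joint speeds; "joint_torque": joint torques, N m; "tool_pos": TCP position; "orientation": TCP orientation; "contact_force": force on the tool from outside, world axes, zero at the start; "torque": the same for the moment, N m; "opening": finger opening in mm; "gripper_force": force on a finger pad.
Only numpy, scipy, OpenCV 4.12 (cv2) and the standard library are available. Lean on these libraries where they do the work, as an engineer would, in place of code of your own. Each camera call takes 0.05 s, during which the arm holds its last target. There are 200 camera calls.

### The job

Lift the violet glass panel with the two copper ears out of its wooden stand and slide its ears down into the slots of the steel clip bracket, pushing gently past the brass spring clips until the panel sits flat and fully home on the bracket's cross bar and both clips have sprung back over the tops of the ears. Then let go of it. Do not force the glass, and leave the amber panel and the other things on the bench where they are.

Things in the scene. Friction and masses are not known exactly. Their poses are not given: they have to be found in the camera images.
- panel: Violet stained-glass panel, 180 g give or take a third, upright in the groove of a wooden stand; the same either way round. Origin: middle of its lower edge; z up, y along its width, x through its thickness. Glass 84 mm wide (y), 10 mm thick, 80 mm high, lower corners rounded to 6 mm. The glass breaks if it and the bracket (foot, head and clips together) press on one another with over 40 N.
- panel_tab (a point): Centre of the copper tab on top of the violet panel, to take it by: 10 mm thick (the panel's x), 40 mm wide (y), from 80 to 108 mm above the panel's lower edge. It stands on a steel rail 22 mm thick and 60 mm wide, 72 to 80 mm up.
- panel_ear (a point): Middle of the underside of the panel's +y copper ear, 48.5 mm from the panel's middle and 20 mm above its lower edge; the other ear mirrors it at -y. Ears reach 56 mm from the middle (112 mm overall), are 8 mm thick (x) and go from 20 to 50 mm above the lower edge; undersides and lower outer corners rounded to 4 mm.
- stand_a: Wooden stand that holds the violet panel: 70 mm (x) by 80 mm (y), 37 mm high, fixed to the bench. Origin: centre of the underside. A groove 13 mm wide runs along y through its middle, floor 12 mm above the bench, 25 mm deep, open at both ends.
- bracket: Green foot of the clip bracket, 90 (x) by 176 (y) by 6 mm, fixed; origin: centre of its underside; the panel's width goes along y, either way round. Its two posts carry a steel head, centred over the foot and clamped at a height that differs from job to job and is not measured: the top of its cross bar, where the panel's lower edge must rest, is 22 to 46 mm above this origin. Find it by feel.
- slot_left (a point): Point on the foot's top, under the middle of the +y slot (52.5 mm from the middle). On the head, each slot lies between two cheeks 43.5 to 61.5 mm from the middle (y) and 60 mm high from the cross bar's top, 11 mm apart (x); flared lead-ins above reach 70 mm up and widen to about 22 mm (x). The glass passes between the left and right cheeks, 87 mm apart.
- slot_right (a point): The same point under the -y slot.
- clip_left (a joint): Brass spring clip at the outer end of the +y slot, m: 0 = relaxed, 3 mm into the ear's way; slides outward to about 0.003 (0.001 to 0.0045 off centre) while the ear passes. Rounded nose 54 mm above the cross bar's top, sloping leaf up to 77 mm. Both ears need 5 to 15 N down from about 44 mm above home; in the last 2 mm the noses snap back over the ears (below 0.001), then the bar stops it hard.
- clip_right (a joint): The same clip at the outer end of the -y slot.
- amber_panel: Amber glass panel without ears or tab, 78 mm wide, 75 mm high, in the other wooden stand (same stand); leave it alone. Origin: middle of its lower edge.
- stand_b: The other wooden stand, same as the first, holding the amber panel.
- solder_spool: Loose solder spool on the bench (bystander, leave it).
- flux_bottle: Loose flux bottle on the bench (bystander, leave it).
- patina_jar: Loose patina jar on the bench (bystander, leave it).
- flux_brush: Loose flux brush on the bench (bystander, leave it).
- screwdriver: Loose screwdriver on the bench (bystander, leave it).
- glass_gem: Loose glass gem on the bench (bystander, leave it).
Not all that is in view belongs to the job. Leave any red look-alike of the panel alone.

How it is judged (in metres and radians):
On the way, in this order (a step that is already met when the one before it is completed fails the run):
1. the violet panel is lifted out of its stand (z of panel in the frame of stand_a above 0.045 m), for 0.1 s.
2. both ears are in the slots and press both clips outward (value of joint each of clip_left, clip_right above 0.0008 m and horizontal distance between panel and bracket below 0.006 m and angle between the y axis of panel and the y axis of bracket, either way round below 0.12 rad), for 0.05 s.
At the end, for the whole second after the job is handed in: The violet panel is released and at rest in the bracket, upright within 0.08 rad, centred within 5 mm and along it within 0.1 rad, its lower edge at most 48 mm above the underside of the foot, and both clips have sprung back over the ears (each reads below 1.2 mm) (value of joint each of clip_left, clip_right below 0.0012 m and horizontal distance between panel and bracket below 0.005 m and z of panel in the frame of bracket between 0.018 and 0.048 m and angle between the y axis of panel and the y axis of bracket, either way round below 0.1 rad and angle between panel's own z axis and vertical below 0.08 rad and linear speed of panel below 0.01 m/s and contact force between panel and the fingers below 0.05 N); the robot touches nothing.
It fails at once if the violet panel and the bracket press on one another with more than 40 N (contact force between panel and bracket above 40 N).
It fails at once if the amber panel is moved by more than 15 mm (distance of amber_panel from where it was at the start of the episode above 0.015 m).
It fails at once if a bystander (spool, bottle, jar, brush, screwdriver or gem) is moved by more than 30 mm (distance of any of solder_spool, flux_bottle, patina_jar, flux_brush, screwdriver, glass_gem from where it was at the start of the episode above 0.03 m).
It also fails if it takes over 45 s, if anything falls off the work surface, if the arm or the gripper's body presses on something with over 40 N, if the wrist force passes 120 N, or if a joint passes its speed limit or range.

## Working session

There is one attempt and no reset: what is moved stays moved. The work goes in short steps, Python scripts to look and compute and a shell command to move; the robot and the scene stay as the last step left them, time stands still between calls to the robot, and variables do not carry over. Pictures are saved under pics/ and viewed, at most 10 in all, crops included, and the job is handed in when it is done.

```bash
mkdir -p pics; ls
python3 - <<'E'
from cell import *
import cv2
s=read_state();print(s)
for n in("scene","top"):
    print(n,calibration(n)); cv2.imwrite(f"pics/{n}0.png",grab_frame(n)[:,:,::-1])
E
```

```text
pics
{'clock': 0.0, 'joints': array([ 1.12941168e+00,  1.24521375e-01,  1.65167630e+00, -9.04172091e-06,
        1.36748924e+00, -8.26019003e-02]), 'qvel': array([ 1.04549182e-03,  6.71212258e-04,  3.67734671e-05, -2.65967571e-03,
        1.01999049e-03, -1.00911191e-03]), 'joint_torque': array([-1.11408481e-03, -4.23616040e+01, -3.65442824e+01, -1.00774146e-04,
        7.25366757e-03,  1.27847250e-05]), 'tool_pos': array([228.01691168, 608.0679648 , 241.04109908]), 'orientation': array([[-9.36325508e-01,  3.51132108e-01, -8.86647203e-04],
       [ 3.51133189e-01,  9.36323600e-01, -1.89733815e-03],
       [ 1.63972357e-04, -2.08785737e-03, -9.99997807e-01]]), 'contact_force': array([-0.19440847,  0.0473529 ,  0.29788077]), 'torque': array([-0.06434837, -0.00163329, -0.06636598]), 'gripper_force': 0.0, 'opening': 85.45410738580861}
scene {'vertical_fov': 47.4117540987451, 'cx': 253.99487851956795, 'cy': 185.60085647236005, 'rvec': array([ 1.36823228,  2.14636449, -0.93239488]), 'tvec': array([ 172.73107231, -313.73018558, 1654.75570671])}
top {'vertical_fov': 52.86457080043031, 'cx': 252.64161284595568, 'cy': 191.2511330873796, 'rvec': array([ 2.15155596, -2.19669944,  0.08384891]), 'tvec': array([ 106.65343874,  606.90630026, 1100.18701327])}
```

View pics/scene0.png

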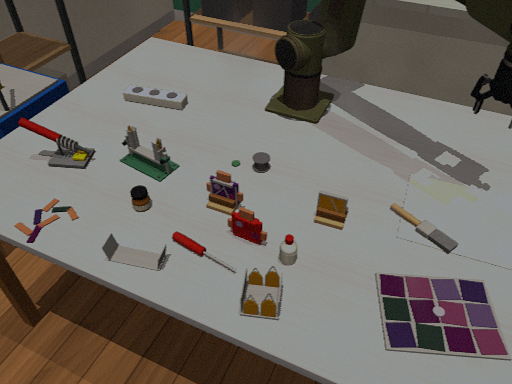

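View pics/top0.png

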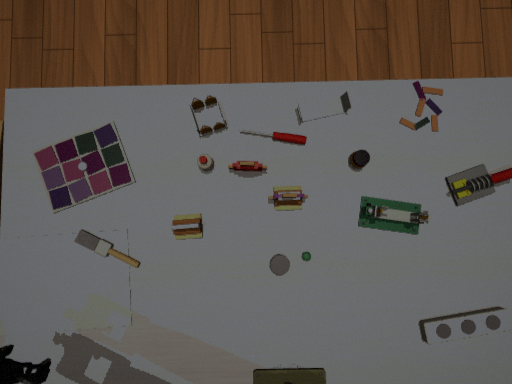

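Scene view: the violet panel stands in its wooden stand at (224,190), the red look-alike is at (247,227), the amber panel at (331,207) and the green bracket at (150,160). Top view: violet (288,197), red (248,167), amber (187,226), bracket foot (390,215). The violet one at top (288,197) fits, because it has a wooden stand, copper ears and a tab. I'll confirm it in a crop.

Run:
```python
import cv2,numpy as np
t=cv2.imread("pics/top0.png");s=cv2.imread("pics/scene0.png")
def c(i,x,y,w,h,k): return cv2.resize(i[y:y+h,x:x+w],None,fx=k,fy=k,interpolation=cv2.INTER_CUBIC)
a=c(t,225,147,100,75,4);b=c(t,345,180,100,75,4);d=c(s,190,160,100,75,4);e=c(s,100,115,100,75,4)
cv2.imwrite("pics/crop.png",cv2.convertScaleAbs(np.vstack([np.hstack([a,b]),np.hstack([d,e])]),alpha=1.2))
```

```text
(no output)
```

View pics/crop.png

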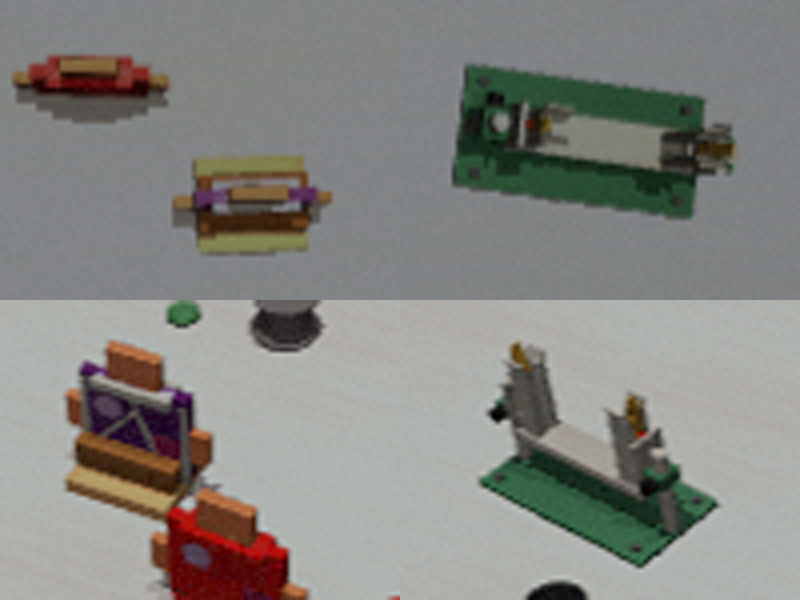

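The crop confirms it. The violet panel with ears and tab is in the wooden stand (tab top at about (290,195) in the top view), and the red look-alike stands free. The bracket foot's corners are clear in the top view.

```bash
cat > h.py <<'E'
import cv2,numpy as np
from cell import *
def cam(n):
    c=calibration(n);f=192/np.tan(np.radians(c["vertical_fov"]/2))
    return np.array([[f,0,c["cx"]],[0,f,c["cy"]],[0,0,1]]),cv2.Rodrigues(c["rvec"])[0],c["tvec"]
def ray(n,p):
    K,R,t=cam(n);p=np.atleast_2d(p).astype(float)
    d=np.c_[p,np.ones(len(p))]@np.linalg.inv(K).T@R
    return -R.T@t,d
def plane(n,p,z):
    o,d=ray(n,p);return o+d*((z-o[2])/d[:,2])[:,None]
def proj(n,X):
    K,R,t=cam(n);q=(np.atleast_2d(X)@R.T+t)@K.T;return q[:,:2]/q[:,2:]
def mask(img,lo,hi,roi):
    m=cv2.inRange(cv2.cvtColor(img,cv2.COLOR_BGR2HSV),lo,hi);k=np.zeros_like(m);x,y,w,h=roi;k[y:y+h,x:x+w]=255
    return m&k
def comps(m,a=4):
    n,l,s,c=cv2.connectedComponentsWithStats(m)
    return [(s[i],c[i],np.argwhere(l==i)[:,::-1]) for i in range(1,n) if s[i][4]>=a]
E
python3 - <<'E'
from h import *
t=cv2.imread("pics/top0.png");s=cv2.imread("pics/scene0.png");H=cv2.cvtColor(t,cv2.COLOR_BGR2HSV)
for p in [(290,195),(271,198),(307,197),(290,188),(290,203),(375,200)]: print(p,H[p[1],p[0]])
g=mask(t,(60,80,20),(90,255,255),(350,190,80,55))
pts=max(comps(g),key=lambda c:c[0][4])[2]
W=plane("top",pts,6)[:,:2].astype(np.float32)
r=cv2.minAreaRect(W);print("bracket",r);print(cv2.boxPoints(r).round(1))
for i,im,roi in(("top",t,(262,182,55,32)),("scene",s,(200,165,45,55))):
    for c in comps(mask(im,(3,80,60),(17,200,255),roi)): print(i,c[0],c[1].round(2))
for c in comps(mask(t,(18,80,90),(35,255,255),(262,182,55,32))): print("yellow",c[0],plane("top",c[1],14).round(1))
E
```

```text
(290, 195) [ 17 136 107]
(271, 198) [ 17 125 100]
(307, 197) [13 83 92]
(290, 188) [ 28  98 109]
(290, 203) [ 13 174  47]
(375, 200) [ 67 114  67]
bracket ((532.6884155273438, -307.04974365234375), (174.11582946777344, 87.3604507446289), 80.68880462646484)
[[ 475.5 -385.9]
 [ 561.7 -400. ]
 [ 589.9 -228.2]
 [ 503.7 -214.1]]
top [275 190  27   4  44] [288.91 191.14]
top [282 193  15   4  44] [289.43 194.55]
top [304 195   4   3  11] [305.64 196.  ]
top [298 201   4   3  11] [299.36 202.09]
top [275 202   4   4   9] [276. 204.]
scene [217 170  14  13 126] [223.14 176.19]
scene [207 182   4  10  32] [208.41 186.22]
scene [209 193  26  11 114] [221.52 197.96]
scene [237 192   6  10  49] [239.57 196.41]
scene [209 201  24   8  30] [220.7 204.7]
scene [207 205  31  11  69] [221.81 209.81]
scene [239 207   6  11  59] [241.59 211.93]
scene [228 218   4   2   7] [229.71 218.57]
yellow [274 186  27   5 100] [[617.9  -8.5  14. ]]
yellow [269 196   4   3   8] [[592.7  43.   14. ]]
yellow [289 196   6   1   6] [[593.6 -19.9  14. ]]
yellow [275 205  27   5 108] [[561.3 -10.   14. ]]
```

Run:
```python
from h import *
t=cv2.imread("pics/top0.png");s=cv2.imread("pics/scene0.png")
m=mask(t,(8,60,80),(24,200,255),(265,191,50,11))
for c in comps(m,3):
    print(c[0],c[1].round(2),"z120",plane("top",c[1],120).round(1)[0],"z62",plane("top",c[1],62).round(1)[0])
    if c[0][4]>25:
        W=plane("top",c[2],120)[:,:2].astype(np.float32);print(cv2.minAreaRect(W))
# top<->scene tab consistency
for r in t[190:201,266:314:1]: pass
T=max(comps(m),key=lambda c:c[0][4])
P=plane("top",T[1],120)[0];print("predict scene tab top",proj("scene",P)," tab mid",proj("scene",P-[0,0,14]))
# side ear mid heights predicted (yaw from stand)
y=[c for c in comps(mask(t,(24,80,90),(35,255,255),(262,182,55,32)),50)]
for c in y:
    W=plane("top",c[2],14)[:,:2];w=W-W.mean(0);u=np.linalg.svd(w,full_matrices=0)[2][0];print("ledge",W.mean(0),np.degrees(np.arctan2(u[1],u[0]))%180)
for c in comps(mask(t,(24,80,90),(35,255,255),(165,205,50,45)),30):print("amber st",c[0],plane("top",c[1],14))
W=plane("top",np.vstack([c[2] for c in y]),14)[:,:2].astype(np.float32);print("stand",cv2.minAreaRect(W))
```

```text
[275 191  27   3  33] [287.24 191.24] z120 [599.1   1.  120. ] z62 [603.9  -3.8  62. ]
((596.9969482421875, -0.9765968322753906), (69.40865325927734, 5.360311985015869), 88.78874206542969)
[282 193  15   4  54] [289.67 194.57] z120 [590.   -5.2 120. ] z62 [594.3 -10.4  62. ]
((590.2498779296875, -3.475555419921875), (37.35931396484375, 8.029626846313477), 88.7952651977539)
[305 195   3   3   9] [306. 196.] z120 [585.3 -48.6 120. ] z62 [589.3 -56.2  62. ]
[268 196   5   3  14] [270.14 197.07] z120 [584.4  47.  120. ] z62 [588.4  44.8  62. ]
predict scene tab top [[223.964877   171.70939172]]  tab mid [[224.20897812 175.5683438 ]]
ledge [618.09387034  -6.79427647] 91.76563665267379
ledge [560.3294726   -7.86472889] 90.90338558604051
amber st [174 214  27   6 107] [[539.73980759 290.12167776  14.        ]]
amber st [175 233  27   6  81] [[482.24952255 284.01592551  14.        ]]
stand ((589.26904296875, -7.890144348144531), (68.08756256103516, 77.08406066894531), 1.0837876796722412)
```

```bash
cat > go.py <<'E'
import sys
from h import *
from scipy.spatial.transform import Rotation as Ro
# go.py x y z yaw(deg of tool y axis): prints normalised row from current measured pose
x,y,z,a=map(float,sys.argv[1:]);s=read_state();R=s["orientation"]
a=np.radians(a);ty=np.array([np.cos(a),np.sin(a),0]);tz=np.array([0,0,-1.]);T=np.c_[np.cross(ty,tz),ty,tz]
print("row",(R.T@(np.array([x,y,z])-s["tool_pos"])/500).round(4),(Ro.from_matrix(R.T@T).as_rotvec()/np.pi).round(4),"t",s["clock"],"F",s["contact_force"].round(1))
E
python3 go.py 590 -5.5 190 0.8
```

```text
row [-1.1088 -0.8946  0.1038] [-6.000e-04  3.000e-04  3.813e-01] t 0.1 F [-0.4 -0.4 -0.5]
```

Shift x exceeds 1, so I'll split the move in two.

```bash
python3 -m handwheel '[[-0.55,-0.45,0,0,0,0.38],[-0.55,-0.45,0,0,0,0.38],[-0.55,-0.45,0,0,0,0.38],[-0.55,-0.45,0,0,0,0.38],[-0.55,-0.45,0,0,0,0.38],[-0.55,-0.45,0,0,0,0.38],[-0.55,-0.45,0,0,0,0.38],[-0.55,-0.45,0,0,0,0.38],[-0.55,-0.45,0,0,0,0.38],[-0.55,-0.45,0,0,0,0.38],[-0.55,-0.45,0,0,0,0.38],[-0.55,-0.45,0,0,0,0.38]]' 1 80; python3 go.py 590 -5.5 190 0.8
```

```text
clock: 1.1
tool_pos: [406.6, 301.1, 242.0]
orientation: [[-0.019, 1.0, -0.001], [1.0, 0.019, -0.0], [-0.0, -0.001, -1.0]]
contact_force: [0.6, -0.2, -0.4]
opening: 85.4
gripper_force: 0.0
row [-0.6202  0.3548  0.1038] [-0.0002  0.      0.0018] t 1.1 F [ 0.6 -0.2 -0.4]
```

```bash
python3 -m handwheel '[[-0.62,0.355,0.104,0,0,0],[-0.62,0.355,0.104,0,0,0],[-0.62,0.355,0.104,0,0,0],[-0.62,0.355,0.104,0,0,0],[-0.62,0.355,0.104,0,0,0],[-0.62,0.355,0.104,0,0,0],[-0.62,0.355,0.104,0,0,0],[-0.62,0.355,0.104,0,0,0],[-0.62,0.355,0.104,0,0,0],[-0.62,0.355,0.104,0,0,0],[-0.62,0.355,0.104,0,0,0],[-0.62,0.355,0.104,0,0,0]]'; python3 go.py 590 -5.5 106 0.8
python3 - <<'E'
from h import *
t=cv2.cvtColor(grab_frame("top"),4);s=cv2.cvtColor(grab_frame("scene"),4)
c=lambda i,x,y:cv2.resize(i[y:y+90,x:x+100],None,fx=4,fy=4)
cv2.imwrite("pics/g1.png",cv2.convertScaleAbs(np.hstack([c(t,240,150),c(s,175,135)]),alpha=1.3))
E
```

```text
clock: 2.1
tool_pos: [589.6, -4.1, 190.0]
orientation: [[-0.02, 1.0, -0.001], [1.0, 0.02, 0.001], [0.001, -0.001, -1.0]]
contact_force: [0.1, 1.1, 1.0]
opening: 85.1
gripper_force: 0.0
row [-0.0029  0.001   0.1679] [-0.0003 -0.0002  0.002 ] t 2.1 F [0.1 1.1 1. ]
```

View pics/g1.png

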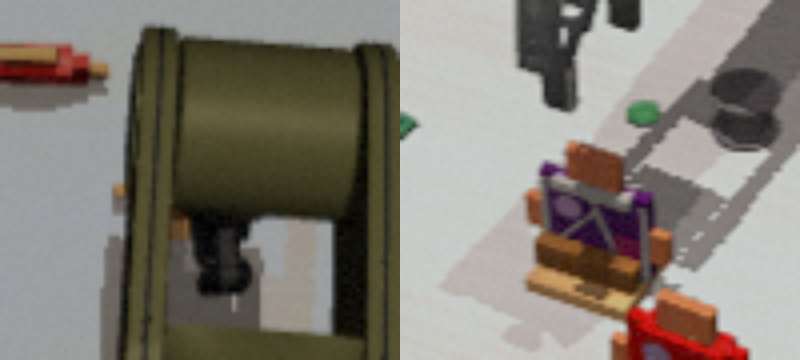

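The gripper hangs open over the tab: the fingertips are at about scene (215,161) and (231,141), so their midpoint is above the tab. I'll go down and close.

```bash
python3 -m handwheel '[[-0.003,0.001,0.08,0,0,0],[-0.003,0.001,0.12,0,0,0],[-0.003,0.001,0.15,0,0,0],[-0.003,0.001,0.168,0,0,0],[-0.003,0.001,0.168,0,0,0],[-0.003,0.001,0.168,0,0,0]]'; python3 -m handwheel '[[0,0,0,0,0,0],[0,0,0,0,0,0],[0,0,0,0,0,0],[0,0,0,0,0,0],[0,0,0,0,0,0],[0,0,0,0,0,0],[0,0,0,0,0,0],[0,0,0,0,0,0],[0,0,0,0,0,0],[0,0,0,0,0,0]]' 0 30
```

```text
clock: 2.7
tool_pos: [590.4, -6.1, 106.8]
orientation: [[-0.02, 1.0, 0.0], [1.0, 0.02, -0.0], [-0.0, 0.0, -1.0]]
contact_force: [0.3, 0.3, 0.3]
opening: 85.3
gripper_force: 0.0
clock: 3.53
tool_pos: [590.7, -6.9, 106.6]
orientation: [[-0.018, 1.0, 0.001], [1.0, 0.018, -0.0], [-0.0, 0.001, -1.0]]
contact_force: [1.1, -0.3, 1.9]
opening: 9.2
gripper_force: 32.6
```

```bash
python3 -m handwheel '[[0,0,0,0,0,0],[0,0,0,0,0,0],[0,0,0,0,0,0],[0,0,-0.02,0,0,0],[0,0,-0.04,0,0,0],[0,0,-0.07,0,0,0],[0,0,-0.11,0,0,0],[0,0,-0.15,0,0,0],[0,0,-0.2,0,0,0],[0,0,-0.26,0,0,0],[0,0,-0.26,0,0,0],[0,0,-0.26,0,0,0],[0,0,-0.26,0,0,0]]' 0 90
python3 - <<'E'
from h import *
s=read_state();print(s["clock"],s["tool_pos"],s["contact_force"],s["torque"])
t=cv2.cvtColor(grab_frame("top"),4);s=cv2.cvtColor(grab_frame("scene"),4)
cv2.imwrite("pics/t2.png",t);cv2.imwrite("pics/s2.png",s)
cv2.imwrite("pics/g2.png",cv2.convertScaleAbs(cv2.resize(s[110:230,170:290],None,fx=4,fy=4),alpha=1.3))
E
```

```text
clock: 4.62
tool_pos: [589.4, -6.7, 235.2]
orientation: [[-0.018, 1.0, -0.003], [1.0, 0.018, 0.0], [0.0, -0.003, -1.0]]
contact_force: [0.1, -0.0, -2.2]
opening: 8.4
gripper_force: 88.8
4.6167 [589.3622015   -6.73404853 235.1819772 ] [ 0.10161634 -0.01588037 -2.18215819] [ 0.02896229 -0.00741981  0.01781517]
```

View pics/g2.png

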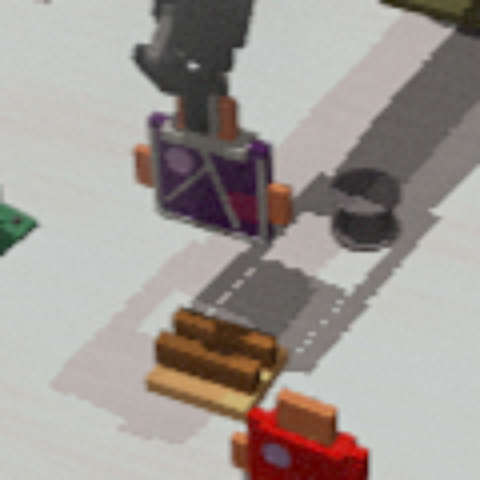

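The panel hangs upright in the gripper and the stand is empty. The ears are at about scene (206,151) and (240,161). I'll measure the panel's offset from the TCP and the bracket head in the scene view.

```bash
python3 - <<'E'
from h import *
s=cv2.imread("pics/s2.png")
for c in comps(mask(s,(3,80,60),(17,200,255),(195,125,60,60)),8):
    o,d=ray("scene",c[1]);k=(594-o[0])/d[0,0];print("ear",c[0],c[1].round(1),(o+d*k).round(1))
for dz in (0,):
  for y in(52,-52): print("pred",proj("scene",[593.4,-6.7+y,175.6]))
# bracket clips (brass) in scene and top
s0=cv2.imread("pics/scene0.png");t0=cv2.imread("pics/top0.png")
for n,i,roi in(("scene",s0,(100,115,90,65)),("top",t0,(350,190,90,50))):
    for c in comps(mask(i,(15,130,60),(35,255,255),roi),3): print(n,c[0],c[1].round(1))
    for c in comps(mask(i,(0,0,130),(180,60,255),roi),3)[:0]: pass
a=np.radians(-9.3);u=np.array([-np.sin(a),np.cos(a),0]);B=np.array([532.7,-307,0])
for h in(22,34,46):
  for sg in(1,-1): 
    P=B+sg*64*u+[0,0,h+66];print(h,sg,proj("scene",P).round(1),proj("top",P).round(1))
E
python3 go.py 532.7 -307 235 -9.3
```

```text
ear [214 135   2   7   9] [214.8 138.3] [[594.  -23.7 229.2]]
ear [224 134   6  11  47] [226.4 139.5] [[594.   10.  236.2]]
ear [204 146   4  11  38] [205.5 150.7] [[594.  -55.1 178.6]]
ear [237 156   6  10  58] [239.5 160.5] [[594.   45.2 180.2]]
pred [[239.66332269 161.72864812]]
pred [[204.53046755 151.10275767]]
scene [128 126   5   7  15] [129.6 129.1]
scene [157 139   2   3   5] [157.4 140.2]
scene [157 144   3   3   5] [157.8 144.8]
top [380 210   3   3   6] [381.2 211. ]
22 1 [[161.3 148.2]] [[376.4 210.7]]
22 -1 [[131.  133.9]] [[423.1 217.4]]
34 1 [[160.7 145. ]] [[377.8 210.6]]
34 -1 [[130.2 130.8]] [[425.  217.3]]
46 1 [[160.2 141.8]] [[379.2 210.4]]
46 -1 [[129.5 127.6]] [[427.  217.2]]
row [-0.5984 -0.1234 -0.0023] [-0.0015 -0.      0.0575] t 4.7167 F [-0.5  0.7 -2.3]
```

```bash
python3 -m handwheel '[[-0.05,-0.01,0,0,0,0.005],[-0.11,-0.022,0,0,0,0.011],[-0.18,-0.037,0,0,0,0.017],[-0.25,-0.052,0,0,0,0.024],[-0.32,-0.066,0,0,0,0.031],[-0.39,-0.08,0,0,0,0.038],[-0.46,-0.095,0,0,0,0.045],[-0.52,-0.107,0,0,0,0.051],[-0.57,-0.117,0,0,0,0.056],[-0.598,-0.123,0,0,0,0.0575],[-0.598,-0.123,0,0,0,0.0575],[-0.598,-0.123,0,0,0,0.0575],[-0.598,-0.123,0,0,0,0.0575],[-0.598,-0.123,0,0,0,0.0575]]'; python3 go.py 532.5 -308 200 -9.3
python3 - <<'E'
from h import *
t=cv2.cvtColor(grab_frame("top"),4);s=cv2.cvtColor(grab_frame("scene"),4)
cv2.imwrite("pics/t3.png",t);cv2.imwrite("pics/s3.png",s)
c=lambda i,x,y:cv2.resize(i[y:y+90,x:x+80],None,fx=5,fy=5,interpolation=cv2.INTER_CUBIC)
cv2.imwrite("pics/g3.png",cv2.convertScaleAbs(np.hstack([c(s,110,95),c(t,355,175)]),alpha=1.4))
for c in comps(mask(s,(3,80,60),(17,200,255),(105,80,80,70)),8):
    print("ear",c[0],c[1].round(1))
a=np.radians(-9.3);u=np.array([-np.sin(a),np.cos(a),0]);p=read_state()["tool_pos"]
for sg in(1,-1):print(proj("scene",p+sg*52*u+np.array([4,0,-59.6])))
E
```

```text
clock: 5.88
tool_pos: [534.6, -305.5, 235.9]
orientation: [[0.16, 0.987, -0.001], [0.987, -0.16, 0.001], [0.001, -0.001, -1.0]]
contact_force: [-0.3, 0.3, -2.1]
opening: 8.2
gripper_force: 88.8
row [-0.0056 -0.0032  0.0717] [-0.0003 -0.0003  0.0005] t 5.8833 F [-0.3  0.3 -2.1]
ear [138  96   7  11  48] [140.4 101.5]
ear [126 107   4  10  21] [127.5 110.9]
ear [150 118   6  10  38] [152.3 122.4]
[[152.93266513 123.59671781]]
[[127.22950311 112.1413126 ]]
```

View pics/g3.png

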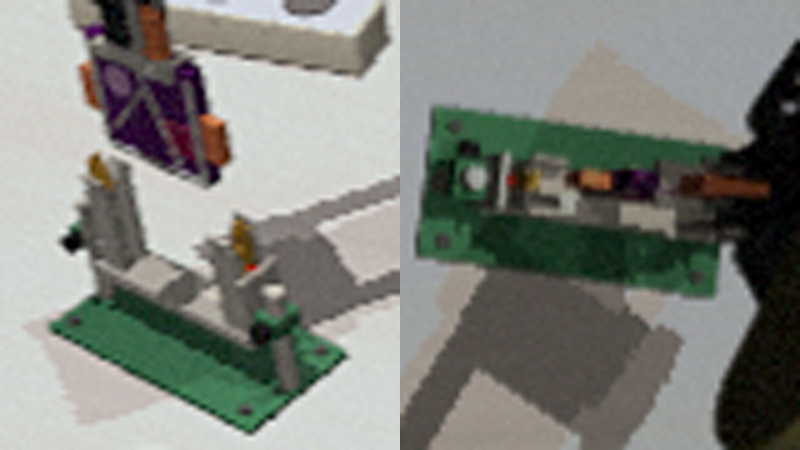

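The panel hangs over the bracket. In the top view the +y ear is at about (394,211) and the +y clip at about (381,211). I'll compare the ear with the slot line in this view.

Run:
```python
from h import *
t=cv2.imread("pics/t3.png");p=read_state()["tool_pos"]
a=np.radians(-9.3);u=np.array([-np.sin(a),np.cos(a),0]);v=np.array([np.cos(a),np.sin(a),0]);B=np.array([532.7,-307,0])
def rep(n,P,o): print(n,P.round(1),"along",((P-o)@u).round(1),"perp",((P-o)@v).round(1))
for c in comps(mask(t,(3,80,60),(20,220,255),(385,200,50,25)),5):
    print(c[0],c[1].round(1))
    q=c[2]; rep(" ear rel tcp z191",plane("top",c[1],191)[0],p); rep(" ear rel bracket",plane("top",c[1],191)[0],B)
    W=plane("top",q,191);print("  along range",((W-p)@u).min().round(1),((W-p)@u).max().round(1),"perp range",((W-p)@v).min().round(1),((W-p)@v).max().round(1))
# steel bits of the left head in first top frame, at z~ bar+70 ~110
t0=cv2.imread("pics/top0.png")
for nm,i in(("t0",t0),("t3",t)):
  for c in comps(mask(i,(18,100,50),(35,255,255),(370,200,25,25)),2): rep(nm+" clip z108",plane("top",c[1],108)[0],B)
# bar top: bright pixels between cheeks, z~38
m=cv2.inRange(cv2.cvtColor(t0,cv2.COLOR_BGR2HSV),(0,0,140),(180,60,255))[205:228,386:410]
q=np.argwhere(m)[:,::-1]+[386,205]
for z in(34,44):
  W=plane("top",q,z);w=(W-B)@v;l=(W-B)@u
  for k in np.arange(-30,31,12):
    s=w[abs(l-k)<5]
    if len(s): print(z,k,s.min().round(1),s.max().round(1),len(s))
```

```text
[391 209   6   4  22] [393.7 210.4]
 ear rel tcp z191 [ 540.2 -254.5  191. ] along 51.5 perp -2.8
 ear rel bracket [ 540.2 -254.5  191. ] along 53.1 perp -1.1
  along range 45.4 58.4 perp range -7.1 1.3
[416 210   9   3  14] [419.3 211.5]
 ear rel tcp z191 [ 536.1 -317.3  191. ] along -11.2 perp 3.3
 ear rel bracket [ 536.1 -317.3  191. ] along -9.6 perp 5.0
  along range -22.8 -2.8 perp range 0.9 5.8
t0 clip z108 [ 542.9 -250.6  108. ] along 57.3 perp 0.9
t3 clip z108 [ 542.8 -250.3  108. ] along 57.6 perp 0.8
```

```bash
python3 - <<'E'
import numpy as np
a=np.radians(-9.3);print(np.array([532.7,-307])-2*np.array([-np.sin(a),np.cos(a)])+1*np.array([np.cos(a),np.sin(a)]))
E
python3 go.py 533.4 -309.1 210 -9.3
```

```text
[ 533.36364807 -309.13531525]
row [-0.0072 -0.0014  0.0525] [-0.0001 -0.0001  0.0005] t 5.9833 F [ 0.1  0.3 -1.8]
```

```bash
python3 -m handwheel '[[-0.004,-0.001,0.01,0,0,0],[-0.007,-0.0015,0.025,0,0,0],[-0.007,-0.0015,0.04,0,0,0],[-0.007,-0.0015,0.052,0,0,0],[-0.007,-0.0015,0.052,0,0,0],[-0.007,-0.0015,0.052,0,0,0],[-0.007,-0.0015,0.052,0,0,0]]'
python3 - <<'E'
from h import *
s=read_state();print(s["contact_force"],s["torque"])
t=cv2.cvtColor(grab_frame("top"),4);s=cv2.cvtColor(grab_frame("scene"),4)
cv2.imwrite("pics/t4.png",t);cv2.imwrite("pics/s4.png",s)
c=lambda i,x,y,w,h,k:cv2.resize(i[y:y+h,x:x+w],None,fx=k,fy=k,interpolation=cv2.INTER_CUBIC)
cv2.imwrite("pics/g4.png",cv2.convertScaleAbs(np.hstack([c(s,112,105,56,70,7),c(t,365,190,56,70,7)]),alpha=1.4))
E
```

```text
clock: 6.57
tool_pos: [533.1, -310.3, 210.3]
orientation: [[0.162, 0.987, 0.0], [0.987, -0.162, 0.0], [0.0, 0.0, -1.0]]
contact_force: [-0.2, -0.9, -1.9]
opening: 8.1
gripper_force: 88.7
[-0.21722243 -0.90555644 -1.91620176] [-3.59122184e-05 -3.64674471e-03 -1.88235446e-02]
```

View pics/g4.png

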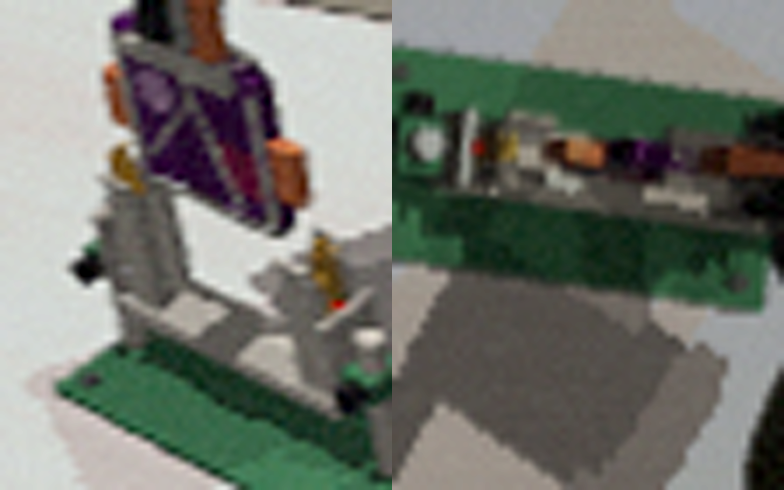

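The panel's lower edge is just above the clips, with the ears at scene (129,119) and (153,129) and the clips below them at (130,129) and (158,142). I'll go down by feel in small steps.

```bash
python3 -m handwheel '[[0,0,0.003,0,0,0],[0,0,0.006,0,0,0],[0,0,0.009,0,0,0],[0,0,0.012,0,0,0],[0,0,0.012,0,0,0]]' | grep -E 'clock|pos|contact'; python3 -c "
from cell import *
print(read_state()['torque'])"
```

```text
clock: 7.08
tool_pos: [532.8, -310.1, 203.8]
contact_force: [0.1, 0.7, -1.6]
[-0.05824449 -0.00460841 -0.04960281]
```

```bash
python3 -m handwheel '[[0,0,0.003,0,0,0],[0,0,0.006,0,0,0],[0,0,0.009,0,0,0],[0,0,0.012,0,0,0],[0,0,0.012,0,0,0]]' | grep -E 'clock|pos|contact'; python3 -c "
from cell import *
print(read_state()['torque'])"
```

```text
clock: 7.5
tool_pos: [532.8, -310.1, 197.8]
contact_force: [0.3, -0.4, -2.6]
[-0.01899655 -0.04170141  0.03074254]
```

```bash
python3 -m handwheel '[[0,0,0.003,0,0,0],[0,0,0.006,0,0,0],[0,0,0.009,0,0,0],[0,0,0.012,0,0,0],[0,0,0.012,0,0,0]]' | grep -E 'clock|pos|contact'; python3 -c "
from cell import *
print(read_state()['torque'])"
```

```text
clock: 7.92
tool_pos: [532.8, -310.1, 191.8]
contact_force: [-0.9, 0.2, -2.3]
[-0.05770997  0.00169432 -0.01959495]
```

```bash
python3 -m handwheel '[[0,0,0.003,0,0,0],[0,0,0.006,0,0,0],[0,0,0.009,0,0,0],[0,0,0.009,0,0,0]]' | grep -E 'clock|pos|contact'; python3 -c "
from cell import *
print(read_state()['torque'])"
```

```text
clock: 8.25
tool_pos: [532.8, -310.1, 187.3]
contact_force: [0.1, 0.0, -1.4]
[0.03148738 0.00502344 0.00536358]
```

```bash
python3 -m handwheel '[[0,0,0.002,0,0,0],[0,0,0.004,0,0,0],[0,0,0.006,0,0,0],[0,0,0.008,0,0,0],[0,0,0.008,0,0,0]]' | grep -E 'clock|pos|contact'; python3 -c "
from cell import *
print(read_state()['torque'])"
```

```text
clock: 8.67
tool_pos: [532.9, -310.2, 183.5]
contact_force: [-0.3, 0.5, -1.8]
[-0.10201627  0.00643682 -0.18218648]
```

```bash
python3 -m handwheel '[[0,0,0.002,0,0,0],[0,0,0.004,0,0,0],[0,0,0.006,0,0,0],[0,0,0.008,0,0,0],[0,0,0.008,0,0,0]]' | grep -E 'clock|pos|contact'; python3 -c "
from cell import *
print(read_state()['torque'])"
```

```text
clock: 9.08
tool_pos: [533.2, -310.0, 180.3]
contact_force: [-0.5, 2.0, 1.6]
[0.42401572 0.11177902 0.01023775]
```

```bash
python3 -m handwheel '[[0,0,0.001,0,0,0],[0,0,0.002,0,0,0],[0,0,0.003,0,0,0],[0,0,0.003,0,0,0]]' | grep -E 'clock|pos|contact'; python3 -c "
from cell import *
s=read_state();print(s['torque'],s['contact_force'])"
```

```text
clock: 9.42
tool_pos: [533.5, -310.4, 179.0]
contact_force: [0.2, 2.1, 3.4]
[ 0.43787734  0.08669264 -0.04244714] [0.23009145 2.14002699 3.41410114]
```

```bash
python3 -m handwheel '[[0.0015,0,0,0,0,0],[0.003,0,0,0,0,0],[0.003,0,0,0,0,0],[0.003,0,0,0,0,0]]' | grep -E 'clock|pos|contact'; python3 -c "
from cell import *
s=read_state();print(s['torque'],s['contact_force'])"
```

```text
clock: 9.75
tool_pos: [533.6, -309.4, 179.0]
contact_force: [-0.2, -0.7, 4.6]
[-0.14226979 -0.0127517   0.002513  ] [-0.15256949 -0.70861529  4.64299627]
```

```bash
python3 -m handwheel '[[0,0,0.002,0,0,0],[0,0,0.004,0,0,0],[0,0,0.006,0,0,0],[0,0,0.006,0,0,0]]' | grep -E 'clock|pos|contact'; python3 -c "
from cell import *
s=read_state();print(s['torque'],s['contact_force'])"
```

```text
clock: 10.08
tool_pos: [533.8, -309.5, 176.5]
contact_force: [0.6, -0.2, 5.9]
[-0.15015434  0.01052848  0.08773716] [ 0.64268493 -0.23455826  5.88061231]
```

```bash
python3 -m handwheel '[[0,0,0.002,0,0,0],[0,0,0.004,0,0,0],[0,0,0.006,0,0,0],[0,0,0.006,0,0,0]]' | grep -E 'clock|pos|contact'; python3 -c "
from cell import *
s=read_state();print(s['torque'],s['contact_force'],s['opening'])"
```

```text
clock: 10.42
tool_pos: [534.1, -309.7, 174.1]
contact_force: [-0.2, -0.5, 7.6]
[-0.06205031 -0.02772369  0.00069875] [-0.18141517 -0.45749496  7.56051453] 8.23865706504276
```

```bash
python3 -m handwheel '[[0,0,0.002,0,0,0],[0,0,0.004,0,0,0],[0,0,0.006,0,0,0],[0,0,0.006,0,0,0]]' | grep -E 'clock|pos|contact'; python3 -c "
from cell import *
s=read_state();print(s['torque'],s['contact_force'])"
```

```text
clock: 10.75
tool_pos: [534.4, -309.8, 171.4]
contact_force: [0.9, -0.8, 7.9]
[-0.04963207 -0.13874435  0.04692424] [ 0.86445396 -0.79005166  7.85970919]
```

```bash
python3 -m handwheel '[[0,0,0.002,0,0,0],[0,0,0.004,0,0,0],[0,0,0.006,0,0,0],[0,0,0.006,0,0,0]]' | grep -E 'clock|pos|contact'; python3 -c "
from cell import *
s=read_state();print(s['torque'],s['contact_force'],s['opening'])"
```

```text
clock: 11.08
tool_pos: [533.9, -309.3, 166.9]
contact_force: [1.6, -0.9, 5.9]
[-0.19441747 -0.33831192 -0.02432159] [ 1.56406574 -0.85598668  5.85652205] 8.366150317822987
```

```bash
python3 -m handwheel '[[0,0,0.002,0,0,0],[0,0,0.004,0,0,0],[0,0,0.006,0,0,0],[0,0,0.008,0,0,0],[0,0,0.01,0,0,0],[0,0,0.01,0,0,0]]' | grep -E 'clock|pos|contact'; python3 -c "
from cell import *
s=read_state();print(s['torque'],s['contact_force'])"
```

```text
clock: 11.58
tool_pos: [533.4, -309.0, 161.2]
contact_force: [0.9, -1.9, 4.1]
[-0.34651614 -0.28425311  0.01025344] [ 0.90296633 -1.92295725  4.10780436]
```

```bash
python3 -m handwheel '[[0,0,0.002,0,0,0],[0,0,0.004,0,0,0],[0,0,0.006,0,0,0],[0,0,0.008,0,0,0],[0,0,0.01,0,0,0],[0,0,0.01,0,0,0]]' | grep -E 'clock|pos|contact'; python3 -c "
from cell import *
s=read_state();print(s['torque'],s['contact_force'],s['opening'])"
```

```text
clock: 12.08
tool_pos: [533.4, -308.9, 156.3]
contact_force: [1.8, -1.8, 3.8]
[-0.31833738 -0.29196052 -0.03078438] [ 1.80267914 -1.79474331  3.80297086] 7.982235622930885
```

```bash
python3 -m handwheel '[[-0.001,0.0005,0.002,0,0,0],[-0.0015,0.001,0.004,0,0,0],[-0.0015,0.001,0.006,0,0,0],[-0.0015,0.001,0.008,0,0,0],[-0.0015,0.001,0.01,0,0,0],[-0.0015,0.001,0.01,0,0,0]]' | grep -E 'clock|pos|contact'; python3 -c "
from cell import *
s=read_state();print(s['torque'],s['contact_force'])"
```

```text
clock: 12.58
tool_pos: [533.5, -309.4, 150.9]
contact_force: [1.2, -0.8, 4.1]
[-0.17613706 -0.1832354   0.01632678] [ 1.24090866 -0.75979544  4.14296856]
```

```bash
python3 -m handwheel '[[0,0,0.002,0,0,0],[0,0,0.004,0,0,0],[0,0,0.006,0,0,0],[0,0,0.008,0,0,0],[0,0,0.008,0,0,0]]' | grep -E 'clock|pos|contact'; python3 -c "
from cell import *
s=read_state();print(s['torque'],s['contact_force'],s['opening'])"
```

```text
clock: 13.0
tool_pos: [533.5, -309.5, 147.0]
contact_force: [0.6, -1.4, 2.9]
[-0.20667441 -0.13911631  0.03197542] [ 0.6313567  -1.44020136  2.87652235] 8.46295744553722
```

```bash
python3 -m handwheel '[[0,0,0.002,0,0,0],[0,0,0.004,0,0,0],[0,0,0.006,0,0,0],[0,0,0.008,0,0,0],[0,0,0.008,0,0,0]]' | grep -E 'clock|pos|contact'
```

```text
clock: 13.42
tool_pos: [533.4, -309.3, 141.7]
contact_force: [2.9, -2.7, -4.1]
```

```bash
python3 -m handwheel '[[0,0,0.001,0,0,0],[0,0,0.002,0,0,0],[0,0,0.003,0,0,0],[0,0,0.003,0,0,0]]' | grep -E 'clock|pos|contact'
```

```text
clock: 13.75
tool_pos: [533.4, -309.3, 141.3]
contact_force: [2.7, -0.9, -2.6]
```

```bash
python3 -m handwheel '[[0,0,0.001,0,0,0],[0,0,0.002,0,0,0],[0,0,0.003,0,0,0],[0,0,0.003,0,0,0]]' | grep -E 'clock|pos|contact'
```

```text
clock: 14.08
tool_pos: [533.5, -309.5, 140.5]
contact_force: [1.4, -0.2, 0.7]
```

The clips snapped at TCP z of about 141.7, where the vertical force turned downward. I'll press on gently until the bar is felt.

```bash
python3 -m handwheel '[[0,0,0.001,0,0,0],[0,0,0.002,0,0,0],[0,0,0.002,0,0,0],[0,0,0.002,0,0,0]]' | grep -E 'clock|pos|contact'
```

```text
clock: 14.42
tool_pos: [533.8, -309.8, 140.5]
contact_force: [-0.4, 0.6, 5.7]
```

```bash
python3 -m handwheel '[[0,0,0.001,0,0,0],[0,0,0.002,0,0,0],[0,0,0.002,0,0,0],[0,0,0.002,0,0,0]]' | grep -E 'clock|pos|contact'; python3 -c "
from cell import *
s=read_state();print(s['torque'],s['contact_force'],s['opening'])"
```

```text
clock: 14.75
tool_pos: [534.0, -309.8, 140.5]
contact_force: [-1.6, 3.1, 9.4]
[ 0.36696474  0.51518974 -0.10752133] [-1.62448373  3.11190041  9.39728416] 8.574919005017746
```

Run:
```python
from h import *
t=cv2.cvtColor(grab_frame("top"),4);s=cv2.cvtColor(grab_frame("scene"),4)
c=lambda i,x,y,w,h,k:cv2.resize(i[y:y+h,x:x+w],None,fx=k,fy=k,interpolation=cv2.INTER_CUBIC)
cv2.imwrite("pics/g5.png",cv2.convertScaleAbs(np.hstack([c(s,112,105,56,70,7),c(t,365,190,56,70,7)]),alpha=1.4))
```

View pics/g5.png

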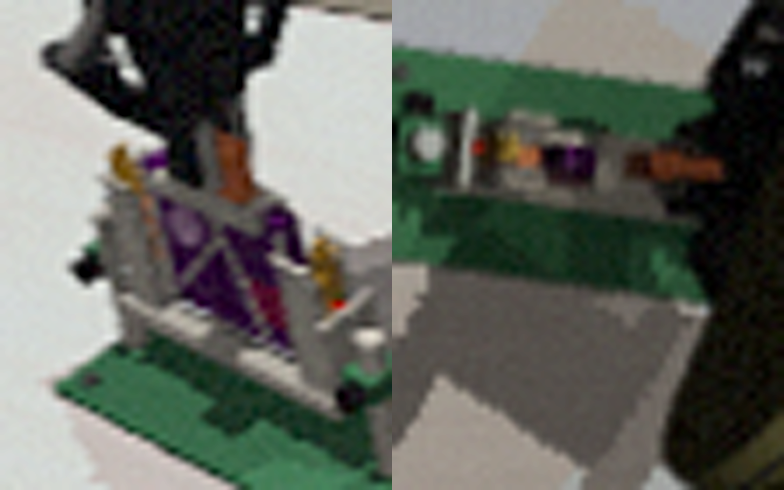

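The glass rests on the cross bar between the cheeks, with the clips leaning over the ears. I'll take the push off, open and withdraw.

```bash
python3 -m handwheel '[[0,0,-0.001,0,0,0],[0,0,-0.002,0,0,0],[0,0,-0.003,0,0,0],[0,0,-0.003,0,0,0]]' | grep -E 'clock|pos|contact'; python3 -m handwheel '[[0,0,0,0,0,0],[0,0,0,0,0,0],[0,0,0,0,0,0],[0,0,0,0,0,0],[0,0,0,0,0,0],[0,0,0,0,0,0],[0,0,0,0,0,0],[0,0,0,0,0,0]]' 0.6; python3 -m handwheel '[[0,0,-0.01,0,0,0],[0,0,-0.03,0,0,0],[0,0,-0.06,0,0,0],[0,0,-0.11,0,0,0],[0,0,-0.17,0,0,0],[0,0,-0.23,0,0,0],[0,0,-0.3,0,0,0],[0,0,-0.3,0,0,0],[0,0,-0.3,0,0,0]]' | grep -E 'clock|pos|contact'
```

```text
clock: 15.18
tool_pos: [533.7, -309.7, 140.5]
contact_force: [-1.1, 1.3, 5.0]
clock: 15.85
tool_pos: [533.6, -309.6, 139.8]
orientation: [[0.162, 0.987, -0.0], [0.987, -0.162, 0.0], [0.0, -0.0, -1.0]]
contact_force: [-0.2, -0.8, 0.0]
opening: 51.4
gripper_force: 0.0
clock: 16.6
tool_pos: [534.9, -310.5, 294.9]
contact_force: [-0.3, -0.5, -0.3]
```

Run:
```python
from h import *
t=cv2.cvtColor(grab_frame("top"),4);s=cv2.cvtColor(grab_frame("scene"),4)
c=lambda i,x,y,w,h,k:cv2.resize(i[y:y+h,x:x+w],None,fx=k,fy=k,interpolation=cv2.INTER_CUBIC)
cv2.imwrite("pics/g6.png",cv2.convertScaleAbs(np.hstack([c(s,112,105,56,70,7),c(t,365,190,56,70,7)]),alpha=1.4))
```

```text
(no output)
```

View pics/g6.png

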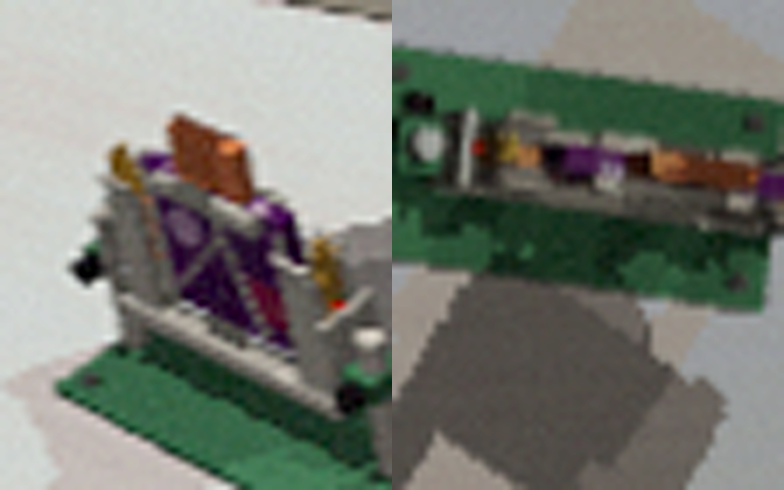

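Run:
```python
from h import *
s=cv2.cvtColor(grab_frame("scene"),4);t=cv2.cvtColor(grab_frame("top"),4)
for n,i,k,roi in(("s0",cv2.imread("pics/scene0.png"),0,(120,118,45,35)),("s",s,0,(120,118,45,35)),("t0",cv2.imread("pics/top0.png"),0,(370,195,70,30)),("t",t,0,(370,195,70,30))):
    for c in comps(mask(i,(18,120,50),(35,255,255),roi),2): print(n,c[0],c[1].round(1))
    
for c in comps(mask(s,(3,80,60),(17,200,255),(125,115,45,35)),8):print("copper",c[0],c[1].round(1))
p=np.array([533.3,-308.5,0])
for h in(44,46,49): print(h,"tab mid proj",proj("scene",p+[4,0,h+94]),"top",proj("top",p+[0,0,h+108]))
d=s[118:150,120:140].astype(int)
for y in range(123,140): print(y," ".join("%3d,%3d,%3d"%tuple(s[y,x,::-1]) for x in range(127,134)),"|"," ".join("%3d,%3d,%3d"%tuple(cv2.imread("pics/scene0.png")[y,x,::-1]) for x in range(127,134)))
```

```text
s0 [128 126   5   7  14] [129.5 128.9]
s0 [157 139   4   9  21] [158.  143.2]
s [128 127   4   6  13] [129.5 129.1]
s [157 139   4   9  19] [158.1 143.3]
t0 [380 210   3   3   6] [381.2 211. ]
t0 [422 217   2   2   2] [422.5 217.5]
t0 [426 217   2   2   3] [426.7 217.7]
t [380 209   3   4   8] [381.2 210.9]
t [427 217   1   2   2] [427.  217.5]
copper [136 121  13  13  91] [141.7 127.1]
44 tab mid proj [[141.68469942 128.18329193]] top [[409.52167236 213.16101993]]
46 tab mid proj [[141.56614249 127.63098283]] top [[409.83067984 213.13899349]]
49 tab mid proj [[141.38783888 126.80033798]] top [[410.29653086 213.10578706]]
123 149,149,146 147,149,145 148,151,147 148,151,147 148,150,147 149,151,147 149,148,146 | 146,146,140 146,147,143 145,147,143 145,146,142 147,149,146 147,147,144 144,145,142
124 148,147,143 146,145,143 151,150,148 151,152,150 148,149,146 150,152,147 150,151,147 | 146,144,142 146,145,143 147,148,145 148,149,146 146,147,144 145,147,142 145,147,144
125 151,152,149 142,135,130 129,118, 95 140,135,125 152,151,148 151,152,148 152,152,148 | 146,147,143 143,138,129 132,119,
[... 1787 characters left out ...]
, 58
136  63, 60, 55  71, 70, 67  71, 70, 65  73, 70, 67  63, 63, 60  61, 49, 40  76, 59, 50 |  62, 62, 58  68, 65, 60  69, 64, 59  70, 65, 65  62, 59, 55  58, 58, 54  56, 55, 48
137  47, 44, 40  63, 62, 56  73, 70, 66  71, 68, 64  64, 63, 57  68, 63, 60  76, 64, 55 |  44, 42, 40  58, 52, 52  67, 61, 58  66, 64, 60  66, 64, 58  64, 62, 56  65, 62, 59
138  49, 47, 47  66, 64, 59  70, 68, 65  72, 72, 68  70, 67, 64  61, 59, 58  67, 52, 46 |  51, 49, 45  63, 61, 57  69, 66, 63  71, 66, 62  65, 63, 60  57, 56, 53  59, 56, 53
139  53, 48, 46  60, 59, 56  71, 69, 61  73, 71, 65  76, 72, 68  64, 63, 58  53, 45, 40 |  55, 49, 49  63, 60, 58  67, 65, 58  70, 68, 66  73, 72, 66  65, 63, 57  52, 49, 45
```

```bash
python3 -c "
from cell import *
print(job.job_done())"
```

```text
the job is handed in; nothing more can be done
None
```

I lifted the violet panel out of its stand, pressed it past both clips onto the bracket's cross bar, released it and handed the job in at about 17 s of robot time; the pictures show both clips back in their starting positions, and no verdict came back.

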